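# Lay the drive enclosure back on its feet against the stop

## Task

The empty drive enclosure stands on its end on the rubber mat. Push it over, away from its slotted cover, so that it lies on its rubber feet with the slotted cover facing up, then push it along the mat until its far end sits flush against the stop bar and leave it there. Only push it with the fingers, never pick it up or lift it, and leave the other things where they are.

Things in the scene. Friction and masses are not known exactly. Their poses are not given: they have to be found in the camera images.
- mat: Black rubber service mat fixed to the table, 420 mm along its x, 480 along its y, 4 mm thick. Origin at the centre of its underside; x points to its far edge, z up. An aluminium stop bar is fixed on it along y near the far edge: 340 mm long, 20 wide, standing 22 mm above the mat, its near face at x = 165 mm. Mat and bar do not move.
- stop (a point): Point on the mat's top at the foot of the stop bar, in the middle of the bar's near face (the face towards the robot). x (same as the mat's) points square into the bar, y runs along the bar.
- case: Empty drive enclosure, aluminium box of 0.36 to 0.56 kg standing loose on its end on the mat: 150 mm tall (its z), 100 wide (y), 55 thick (x, -27.5 to 27.5). Origin at the centre of the end it stands on, z up. Its broad -x face, roughly towards the robot, is the grey cover with dark slots; its +x face has four black rubber feet 16 mm across, standing out 5 mm, near the corners.
- case_center (a point): Middle of the enclosure, 75 mm along its z from its origin; also its centre of mass. Pushed near the top of the cover it tips rather than slides, at 1 to 2 N, and falls by itself beyond about 20 degrees. Lying on its feet on the mat, its -x points up, its z lies level towards the bar, its origin is 36 mm and its cover 64 mm above the table.
- case_corner_l (a point): On the enclosure's top end (as it stands at the start; once tipped, the far end, next to the stop bar): mid-thickness of its +y edge, at (0, 50, 150) mm in the enclosure's frame.
- case_corner_r (a point): The same on its -y edge, at (0, -50, 150) mm in the enclosure's frame. Lying, the enclosure slides on the mat at 2 to 5 N; pushed on one side of its end it turns.
- jar: Bystander, screw jar: glass jar with black cap, 50 mm across, 65 tall; stands on the mat, beside the enclosure's path. Origin at the centre of its underside.
- spool: Bystander, solder spool: steel, flanged, 56 mm across, 48 tall; stands on the mat, beside the enclosure's path. Origin at the centre of its underside.
- transformer: Bystander, transformer: dark steel block 50 x 60 x 50 mm tall with copper winding sides; stands on the mat, beside the enclosure's path. Origin at the centre of its underside.
- bin: Bystander, small open grey plastic bin 80 x 70 x 35 mm tall; stands on the mat, beside the enclosure's path. Origin at the centre of its underside.
- driver: Bystander, screwdriver lying on the table; off the mat, to the side. About 200 mm long.
- tape: Bystander, roll of black tape lying flat, 84 mm across, 24 tall; off the mat, to the side. Origin at the centre of its underside.
- mug: Bystander, white mug 80 mm across, 90 tall; off the mat, to the side. Origin at the centre of its underside.
Mind the look-alikes: they are no part of the job. Leave any brown or green look-alike of the case alone.

How it is judged (in metres and radians):
On the way, in this order (a step that is already met when the one before it is completed fails the run):
1. the enclosure lies on its feet, slotted cover up (angle between case's own x axis and vertical above 3.02 rad and height (world z) of case below 0.044 m), for 0.2 s.
2. its far end is flush against the stop bar (all of step 1 and x of case_corner_l in the frame of stop between -0.006 and 0.006 m and y of case_corner_l in the frame of stop between -0.17 and 0.17 m and x of case_corner_r in the frame of stop between -0.006 and 0.006 m and y of case_corner_r in the frame of stop between -0.17 and 0.17 m), for 0.2 s.
At the end, for the whole second after the job is handed in: The enclosure rests on its four feet, cover up (within 7 degrees), both corners of its far end within 6 mm of the stop bar's near face and within the bar's length, at rest (all of step 2 and linear speed of case below 0.01 m/s and angular speed of case below 0.05 rad/s); the robot touches nothing.
It fails at once if the enclosure is lifted (the end it stood on more than 55 mm, or its middle more than 105 mm, above the table) (height (world z) of case above 0.055 m or height (world z) of case_center above 0.105 m).
It fails at once if a bystander is moved more than 20 mm or tipped (distance of any of jar, spool, transformer, bin, driver, tape, mug from where it was at the start of the episode above 0.02 m or angle between any of jar, spool, transformer, bin, tape, mug's own z axis and vertical above 0.3 rad).
It also fails if it takes over 58 s, if anything falls off the work surface, if the arm or the gripper's body presses on something with over 40 N, if the wrist force passes 120 N, or if a joint passes its speed limit or range.

## Robot

A 6-joint arm with a two-finger parallel gripper is mounted at the origin on the work surface. World frame = base frame: x ahead of the robot, y to its left, z up, the work surface at z = 0. Lengths are in m, angles in degrees, forces in N, time in s.
With the tool pointing down it reaches from about 0.3 to 0.75 m from the base axis. Payload 8.5 kg.
Tool frame: the origin (TCP) lies at the very end of the fingers, on their centre line; the grasp point (between the pads) lies 19 mm behind it (env.grip_depth is the z of the grasp point in the tool frame, in m); z points along the fingers, y is the direction in which the jaws open and shut (so a half turn about z gives the same grasp; the last joint's range is limited). The gripper opens to 85 mm and grips with 20 to 120 N. Pads are 22 mm wide; open, the fingers measure 114 mm over their backs; the gripper's body (76 mm by 85 mm) begins 54 mm behind the grasp point. The pads swing forward as they close: fully open they stand 13 mm farther back than shut.
Start: joints at [-12.336, 21.807, 74.336, -0, 83.858, -12.336], TCP at [0.55, 0, 0.231] pointing down, gripper open.
Joint ranges: [-178.18, 178.18], [-50.72, 133.34], [12.68, 142.11], [-81.47, 261.47], [9.98, 163.14], [-165.26, 165.26]. Speed limits (degrees/s): [136.94, 136.94, 180, 180, 180, 180].

## Interface

Orientations are given as a 3x3 rotation matrix whose columns are the frame's x, y, z axes.
In Python, from rig import env gives the robot as it stands.
- The arm moves only by the tool apply_moves, never from a script. Its argument "plan" is a list of rows, each an object of numbers: "tx", "ty", "tz": the shift along the world's x, y, z in mm; "rx", "ry", "rz": the turn, a rotation vector about the world's x, y, z in rad; "jaw": the opening, from -1 (shut) to 1 (fully open). A call has 1 to 12 rows; each row is the pose to reach, as a shift and turn from the pose measured when the call began; what a row does not reach only later rows make up. A row lasts 1/10 s, in which the tool goes at most 50 mm and 8.59 degrees, less where a joint would pass 70% of its speed; a pose out of reach is approached as far as the arm can. A call with a gripper value outside its range is refused whole. The fingers move at their own pace and stop on an object; "grip_force" is the grip in N (left out, the last holds). Time passes only in rows, so rows that repeat a pose let the fingers close. It gives the time, the measured TCP pose, the force and the opening at its end, in the units of the state.
- env.observe(): the state, without advancing time (a new reading comes with each control period).
- env.get_image(name): name is "scene" or "side" or "wrist"; returns a dict with "image" (384x512x3 uint8, red, green, blue), "intrinsics" (3x3 intrinsics, pixels), "world_from_camera" (4x4, takes a point from camera to world coordinates). Camera axes: x right, y up, looking along -z (the intrinsics and any distortion apply to the point x, -y, -z); pixel columns grow to the right and rows downward; lengths in m; the calibration is good to about 2 mm. A picture is of the moment at which its call begins. There is no depth.
- env.close_job(): hands the job in, once; it reports no verdict.
The state is a dict: "time_s": time; "q": joint angles; "qvel": joint speeds; "joint_efforts": joint torques, N m; "position": TCP position; "tool_rot": TCP orientation; "ft_force": force on the tool from outside, world axes, zero at the start; "wrist_torque": the same for the moment, N m; "grip_width": finger opening in m.
Only numpy, scipy, OpenCV 4.12 (cv2) and the standard library are available. Lean on these libraries where they do the work, as an engineer would, in place of code of your own. Each camera call takes 0.05 s, during which the arm holds its last target.

## Working session

There is one attempt and no reset: what is moved stays moved. The work goes in short steps, Python scripts to look and compute and a tool call to move; the robot and the scene stay as the last step left them, time stands still between calls to the robot, and variables do not carry over. Pictures are saved under pics/ and viewed, and the job is handed in when it is done.

Besides the shell and the picture viewer there is one more tool, called after "Call:" as name(argument=value, ...) on one line, values as JSON. apply_moves: Moves the arm, as the interface text tells. Its arguments: {"type":"object","properties":{"plan":{"type":"array","items":{"type":"object","properties":{"tx":{"type":"number"},"ty":{"type":"number"},"tz":{"type":"number"},"rx":{"type":"number"},"ry":{"type":"number"},"rz":{"type":"number"},"jaw":{"type":"number"}}}},"grip_force":{"type":"number"}},"required":["plan"]}

```bash
mkdir -p pics; ls
cat > h.py <<'E'
import numpy as np, cv2
from rig import env
def snap(n,f):
    r=env.get_image(n); cv2.imwrite('pics/'+f+'.png',r['image'][:,:,::-1]); np.savez('pics/'+f+'.npz',**{k:r[k] for k in('image','intrinsics','world_from_camera')}); return r
def ray(r,u,v):
    K=r['intrinsics'];T=r['world_from_camera'];d=np.linalg.inv(K)@[u,v,1];d=T[:3,:3]@[d[0],-d[1],-d[2]];return T[:3,3],d
def onz(r,u,v,z):
    o,d=ray(r,u,v);return o+d*(z-o[2])/d[2]
def proj(r,p):
    T=np.linalg.inv(r['world_from_camera']);c=T[:3,:3]@p+T[:3,3];q=r['intrinsics']@[c[0],-c[1],-c[2]];return q[:2]/q[2]
E
python3 - <<'E'
from h import *
for n in('scene','side','wrist'):
    r=snap(n,n+'0');print(n,r['intrinsics'].round(1).tolist(),r['world_from_camera'].round(3).tolist(), [k for k in r])
E
```

```text
pics
scene [[370.3, 0.0, 255.6], [0.0, 370.3, 189.4], [0.0, 0.0, 1.0]] [[-0.128, -0.616, 0.777, 1.383], [0.992, -0.065, 0.111, 0.124], [-0.018, 0.785, 0.619, 0.796], [0.0, 0.0, 0.0, 1.0]] ['image', 'intrinsics', 'world_from_camera']
side [[379.5, 0.0, 252.9], [0.0, 379.5, 188.3], [0.0, 0.0, 1.0]] [[-0.987, 0.096, -0.129, 0.365], [-0.161, -0.59, 0.791, 1.078], [-0.0, 0.802, 0.598, 0.954], [0.0, 0.0, 0.0, 1.0]] ['image', 'intrinsics', 'world_from_camera']
wrist [[265.3, 0.0, 260.5], [0.0, 265.3, 192.5], [0.0, 0.0, 1.0]] [[1.0, -0.001, 0.001, 0.55], [0.001, 0.96, 0.279, 0.071], [-0.001, -0.279, 0.96, 0.373], [0.0, 0.0, 0.0, 1.0]] ['image', 'intrinsics', 'world_from_camera']
```

View pics/scene0.png

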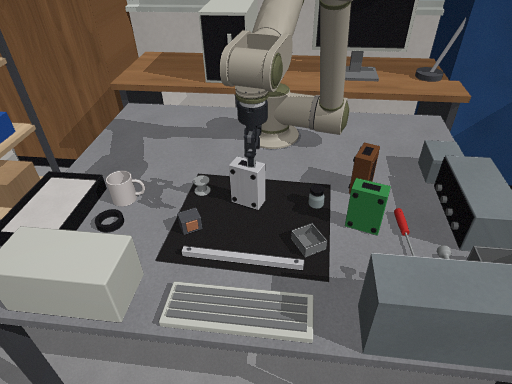

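View pics/side0.png

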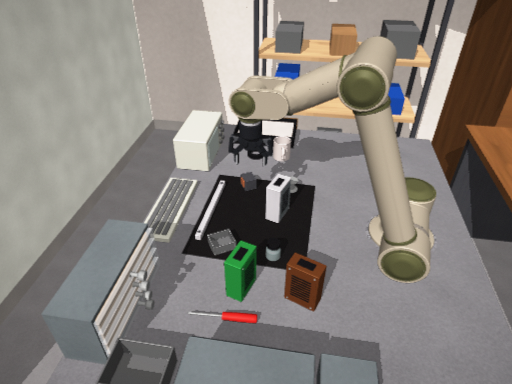

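View pics/wrist0.png

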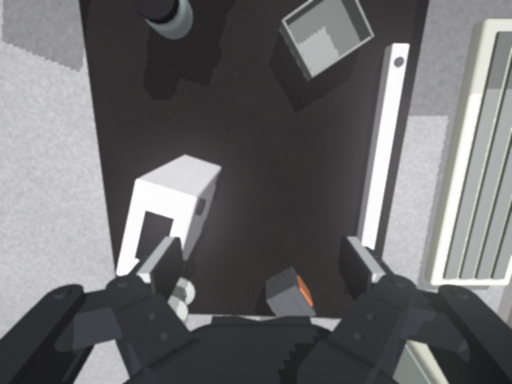

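Candidates for the case: silver box on the mat (scene 248,183; side 278,198), green box (368,206) and brown box (365,170). The silver one, on the mat with feet towards the bar, fits the description. I'll check it in a close crop.

Run:
```python
from h import *
a=cv2.imread('pics/scene0.png')[130:280,150:350];b=cv2.imread('pics/side0.png')[150:280,180:330]
cv2.imwrite('pics/cs.png',cv2.resize(a,None,fx=4,fy=4,interpolation=cv2.INTER_CUBIC))
cv2.imwrite('pics/cd.png',cv2.resize(b,None,fx=4.6,fy=4.6,interpolation=cv2.INTER_CUBIC))
print(env.observe())
```

```text
{'time_s': 0.15, 'q': array([-1.23353206e+01,  2.18315841e+01,  7.43721299e+01, -1.14090700e-03,
        8.38591525e+01, -1.23350869e+01]), 'qvel': array([ 0.03553971,  0.03850675, -0.20505455,  0.05345104, -0.04407507,
       -0.05069724]), 'joint_efforts': array([ 1.94521621e-03, -4.48624384e+01, -2.31344014e+01, -1.86937300e-04,
        3.77541786e-03, -1.65174959e-05]), 'position': array([5.49771134e-01, 4.69177548e-05, 2.30874256e-01]), 'tool_rot': array([[ 2.05243447e-06,  9.99999421e-01, -1.07612686e-03],
       [ 9.99999977e-01, -1.82100102e-06,  2.15062432e-04],
       [ 2.15060348e-04, -1.07612727e-03, -9.99999398e-01]]), 'ft_force': array([ 0.30932915,  0.01743142, -0.22125883]), 'wrist_torque': array([0.0217182, 0.0495083, 0.0056214]), 'grip_width': 0.08527306411477065}
```

View pics/cs.png

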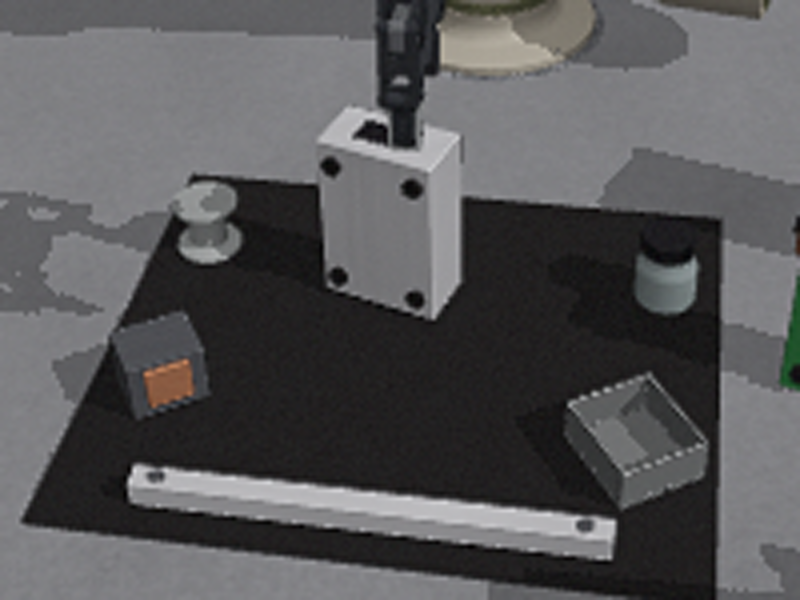

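View pics/cd.png

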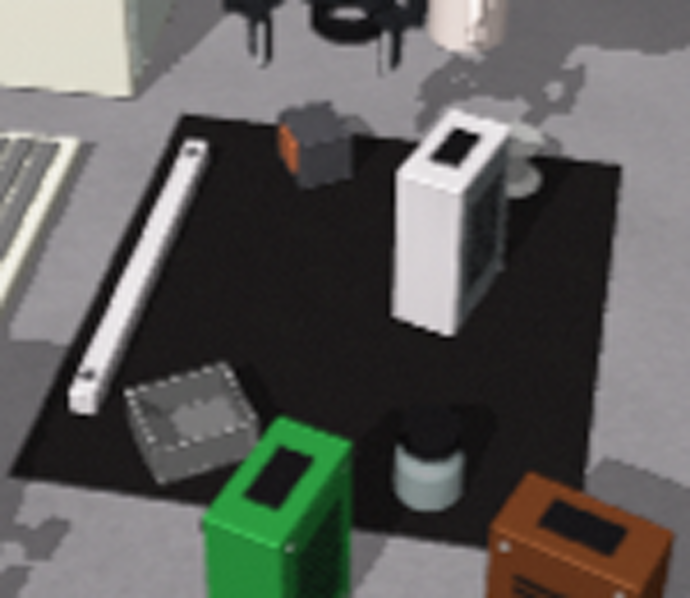

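The crop confirms it: the silver box has its four black feet facing the bar (crop 330,165 … 415,300) and its dark slots on the robot side (side crop 483,235). Now measuring.

Run:
```python
from h import *
S=np.load('pics/scene0.npz');D=np.load('pics/side0.npz');W=np.load('pics/wrist0.npz')
s=lambda x,y,z:onz(S,(x+.5)/4-.5+150,(y+.5)/4-.5+130,z).round(4)
d=lambda x,y,z:onz(D,(x+.5)/4.6-.5+180,(y+.5)/4.6-.5+150,z).round(4)
w=lambda x,y,z:onz(W,x,y,z).round(4)
for n,f,p in [('case top fl(+x,-y?)',s,(318,147,.154)),('top fr',s,(430,168,.154)),('top br',s,(461,135,.154)),('top bl',s,(352,107,.154)),
('bot fl',s,(325,288,.004)),('bot fr',s,(433,318,.004)),('bot br',s,(460,275,.004)),
('D top l',d,(396,172,.154)),('D top front',d,(462,188,.154)),('D top r',d,(510,125,.154)),('D top back',d,(448,108,.154)),
('D bot l',d,(393,318,.004)),('D bot m',d,(450,334,.004)),('D bot r',d,(505,267,.004)),
('bar S',s,(135,464,.026)),('bar S',s,(615,520,.026)),('bar D',d,(208,147,.026)),('bar D',d,(98,400,.026)),
('barW',w,(391,43,.026)),('barW',w,(361,240,.026)),
('mat S',s,(193,177,.004)),('mat S',s,(721,217,.004)),('mat S',s,(22,521,.004)),
('mat D',d,(620,168,.004)),('mat D',d,(183,115,.004)),('mat D',d,(10,475,.004)),
('caseW',w,(135,181,.154)),('caseW',w,(186,155,.154)),
('caseW',w,(221,169,.154)),('caseW',w,(182,212,.154)),
('spool',s,(208,250,.004)),('jar',s,(667,295,.004)),('transf',s,(170,330,.054)),('bin',s,(625,450,.02)),('jarcap',s,(667,240,.069)),('binl',s,(566,432,.004)),('binlb',s,(622,507,.004)),('trans r',s,(207,385,.004)),('trans f',s,(137,415,.004)),('bin wrist l',w,(312,78,.039)),('bin',w,(283,20,.039))]:
    print(n,p,f(*p))
```

```text
case top fl(+x,-y?) (318, 147, 0.154) [ 0.4735 -0.0856  0.154 ]
top fr (430, 168, 0.154) [0.492  0.0027 0.154 ]
top br (461, 135, 0.154) [0.4464 0.0209 0.154 ]
top bl (352, 107, 0.154) [ 0.4161 -0.069   0.154 ]
bot fl (325, 288, 0.004) [ 0.4626 -0.0912  0.004 ]
bot fr (433, 318, 0.004) [0.4904 0.0026 0.004 ]
bot br (460, 275, 0.004) [0.4339 0.0183 0.004 ]
D top l (396, 172, 0.154) [0.4945 0.0045 0.154 ]
D top front (462, 188, 0.154) [0.4422 0.0167 0.154 ]
D top r (510, 125, 0.154) [ 0.4131 -0.0727  0.154 ]
D top back (448, 108, 0.154) [ 0.4647 -0.0886  0.154 ]
D bot l (393, 318, 0.004) [0.4941 0.0035 0.004 ]
D bot m (450, 334, 0.004) [0.4457 0.0155 0.004 ]
D bot r (505, 267, 0.004) [ 0.4088 -0.0769  0.004 ]
bar S (135, 464, 0.026) [ 0.6928 -0.1845  0.026 ]
bar S (615, 520, 0.026) [0.7067 0.1533 0.026 ]
bar D (208, 147, 0.026) [ 0.6894 -0.1775  0.026 ]
bar D (98, 400, 0.026) [0.6995 0.1578 0.026 ]
barW (391, 43, 0.026) [0.7022 0.1528 0.026 ]
barW (361, 240, 0.026) [ 0.694  -0.1006  0.026 ]
mat S (193, 177, 0.004) [ 0.32   -0.2401  0.004 ]
mat S (721, 217, 0.004) [0.3308 0.2367 0.004 ]
[... 217 characters left out ...]
4) [0.4429 0.0176 0.154 ]
caseW (186, 155, 0.154) [0.488  0.0397 0.154 ]
caseW (221, 169, 0.154) [0.5165 0.028  0.154 ]
caseW (182, 212, 0.154) [ 0.4806 -0.0105  0.154 ]
spool (208, 250, 0.004) [ 0.4234 -0.2005  0.004 ]
jar (667, 295, 0.004) [0.4415 0.1899 0.004 ]
transf (170, 330, 0.054) [ 0.5816 -0.1853  0.054 ]
bin (625, 450, 0.02) [0.6353 0.1589 0.02  ]
jarcap (667, 240, 0.069) [0.4517 0.1845 0.069 ]
binl (566, 432, 0.004) [0.6064 0.116  0.004 ]
binlb (622, 507, 0.004) [0.6749 0.1587 0.004 ]
trans r (207, 385, 0.004) [ 0.5866 -0.161   0.004 ]
trans f (137, 415, 0.004) [ 0.6241 -0.2058  0.004 ]
bin wrist l (312, 78, 0.039) [0.6095 0.1132 0.039 ]
bin (283, 20, 0.039) [0.5743 0.1724 0.039 ]
```

Case: centre ≈ (0.453, -0.036), yaw ≈ -17.5°. The bar's near face is at x ≈ 0.697, mat yaw ≈ -2.2°. Edge lengths came out near 95 × 52 mm, which fits the stated sizes. I'll go behind the cover with the jaws half open along the case's y, so there are two contacts.

Call:
apply_moves(plan=[{"tx": -20,"ty": -2,"rz": 0.14,"jaw": 0.2},{"tx": -40,"ty": -4,"rz": 0.28,"jaw": 0.2},{"tx": -60,"ty": -6,"rz": 0.42,"jaw": 0.2},{"tx": -80,"ty": -8,"rz": 0.56,"jaw": 0.2},{"tx": -100,"ty": -10,"rz": 0.7,"jaw": 0.2},{"tx": -120,"ty": -12,"rz": 0.84,"jaw": 0.2},{"tx": -140,"ty": -14,"rz": 0.98,"jaw": 0.2},{"tx": -155,"ty": -15,"rz": 1.12,"jaw": 0.2},{"tx": -162,"ty": -15,"rz": 1.265,"jaw": 0.2},{"tx": -162,"ty": -15,"rz": 1.265,"jaw": 0.2},{"tx": -162,"ty": -15,"rz": 1.265,"jaw": 0.2}])

```text
validation failed for argument at $.pl...
```

Call:
apply_moves(plan=[{"tx": -40,"ty": -4,"tz": 0,"rx": 0,"ry": 0,"rz": 0.14,"jaw": 0.2},{"tx": -80,"ty": -8,"tz": 0,"rx": 0,"ry": 0,"rz": 0.28,"jaw": 0.2}])

```text
time_s: 0.35
position: [0.4688, -0.008, 0.23]
tool_rot: [[-0.282, 0.959, -0.002], [0.959, 0.282, 0.0], [0.001, -0.002, -1.0]]
ft_force: [-0.4, -1.2, 0.6]
grip_width: 0.0589
```

Call:
apply_moves(plan=[{"tx": -20,"ty": -2,"tz": 0,"rx": 0,"ry": 0,"rz": 0.14,"jaw": 0.2},{"tx": -40,"ty": -4,"tz": 0,"rx": 0,"ry": 0,"rz": 0.28,"jaw": 0.2},{"tx": -60,"ty": -6,"tz": 0,"rx": 0,"ry": 0,"rz": 0.42,"jaw": 0.2},{"tx": -81,"ty": -7,"tz": 0,"rx": 0,"ry": 0,"rz": 0.56,"jaw": 0.2},{"tx": -81,"ty": -7,"tz": 0,"rx": 0,"ry": 0,"rz": 0.7,"jaw": 0.2},{"tx": -81,"ty": -7,"tz": 0,"rx": 0,"ry": 0,"rz": 0.84,"jaw": 0.2},{"tx": -81,"ty": -7,"tz": 0,"rx": 0,"ry": 0,"rz": 0.98,"jaw": 0.2},{"tx": -81,"ty": -7,"tz": 0,"rx": 0,"ry": 0,"rz": 0.98,"jaw": 0.2}])

```text
time_s: 1.15
position: [0.3876, -0.0149, 0.2299]
tool_rot: [[-0.954, 0.299, -0.002], [0.299, 0.954, -0.002], [0.001, -0.002, -1.0]]
ft_force: [0.9, 0.2, -0.3]
grip_width: 0.0515
```

Run:
```python
from h import *
print(env.observe()['position'],env.observe()['tool_rot'].round(3))
for n in('scene','side'):snap(n,n+'1')
a=cv2.imread('pics/scene1.png')[80:280,150:350];b=cv2.imread('pics/side1.png')[80:280,180:380]
cv2.imwrite('pics/c1.png',np.hstack([cv2.resize(x,None,fx=2,fy=2,interpolation=cv2.INTER_CUBIC) for x in(a,b)]))
```

```text
[ 0.38764746 -0.01493938  0.22991684] [[-0.954  0.299 -0.002]
 [ 0.299  0.954 -0.002]
 [ 0.001 -0.002 -1.   ]]
```

View pics/c1.png

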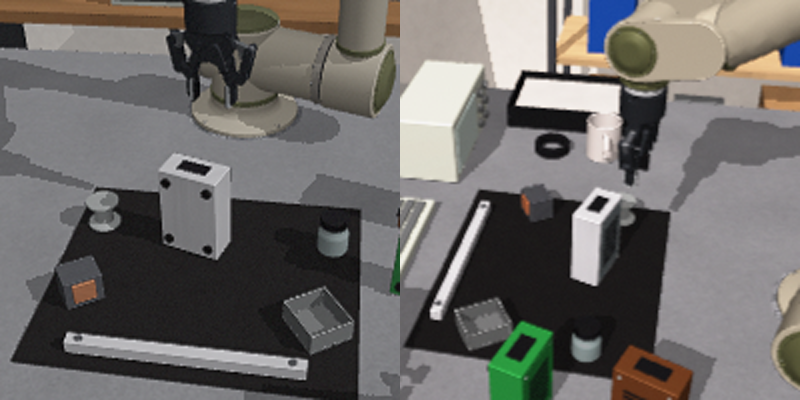

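The arm is behind the cover with nothing disturbed: the case top (scene crop 195,165) is clear of the fingers (210,85). Descending, then pushing along the case's x.

Call:
apply_moves(plan=[{"tx": 0,"ty": 0,"tz": -40,"rx": 0,"ry": 0,"rz": 0,"jaw": 0.2},{"tx": 0,"ty": 0,"tz": -75,"rx": 0,"ry": 0,"rz": 0,"jaw": 0.2},{"tx": 0,"ty": 0,"tz": -95,"rx": 0,"ry": 0,"rz": 0,"jaw": 0.2},{"tx": 5,"ty": -2,"tz": -95,"rx": 0,"ry": 0,"rz": 0,"jaw": 0.2},{"tx": 10,"ty": -3,"tz": -95,"rx": 0,"ry": 0,"rz": 0,"jaw": 0.2},{"tx": 14,"ty": -4,"tz": -95,"rx": 0,"ry": 0,"rz": 0,"jaw": 0.2}])

```text
time_s: 1.85
position: [0.4031, -0.0194, 0.1361]
tool_rot: [[-0.953, 0.305, 0.001], [0.305, 0.953, -0.003], [-0.001, -0.002, -1.0]]
ft_force: [0.4, 0.6, 0.1]
grip_width: 0.0515
```

Run:
```python
from h import *
for n in('scene','side'):snap(n,n+'2')
a=cv2.imread('pics/scene2.png')[120:240,190:310];b=cv2.imread('pics/side2.png')[120:240,230:350]
cv2.imwrite('pics/c2.png',np.hstack([cv2.resize(x,None,fx=3.3,fy=3.3,interpolation=cv2.INTER_CUBIC) for x in(a,b)]))
```

```text
(no output)
```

View pics/c2.png

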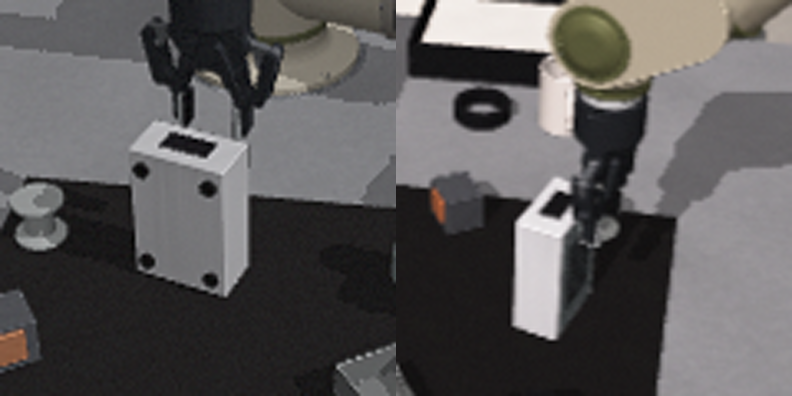

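Both fingers stand just behind the cover, roughly centred and parallel to it (scene crop 183,110 and 243,130), with about 12 mm of gap. Pushing.

Call:
apply_moves(plan=[{"tx": 6,"ty": -2,"tz": 0,"rx": 0,"ry": 0,"rz": 0,"jaw": 0.2},{"tx": 11,"ty": -3.5,"tz": 0,"rx": 0,"ry": 0,"rz": 0,"jaw": 0.2},{"tx": 15,"ty": -5,"tz": 0,"rx": 0,"ry": 0,"rz": 0,"jaw": 0.2},{"tx": 19,"ty": -6,"tz": 0,"rx": 0,"ry": 0,"rz": 0,"jaw": 0.2},{"tx": 23,"ty": -7,"tz": 0,"rx": 0,"ry": 0,"rz": 0,"jaw": 0.2},{"tx": 27,"ty": -8.5,"tz": 0,"rx": 0,"ry": 0,"rz": 0,"jaw": 0.2},{"tx": 31,"ty": -10,"tz": 0,"rx": 0,"ry": 0,"rz": 0,"jaw": 0.2},{"tx": 35,"ty": -11,"tz": 0,"rx": 0,"ry": 0,"rz": 0,"jaw": 0.2}])

```text
time_s: 2.75
position: [0.4382, -0.0305, 0.1359]
tool_rot: [[-0.953, 0.304, 0.001], [0.304, 0.953, -0.003], [-0.001, -0.002, -1.0]]
ft_force: [-0.4, -0.5, 1.1]
grip_width: 0.0515
```

Run:
```python
from h import *
for n in('scene','side'):snap(n,n+'3')
a=cv2.imread('pics/scene3.png')[120:240,190:310];b=cv2.imread('pics/side3.png')[120:240,230:350]
cv2.imwrite('pics/c3.png',np.hstack([cv2.resize(x,None,fx=3.3,fy=3.3,interpolation=cv2.INTER_CUBIC) for x in(a,b)]))
```

```text
(no output)
```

View pics/c3.png

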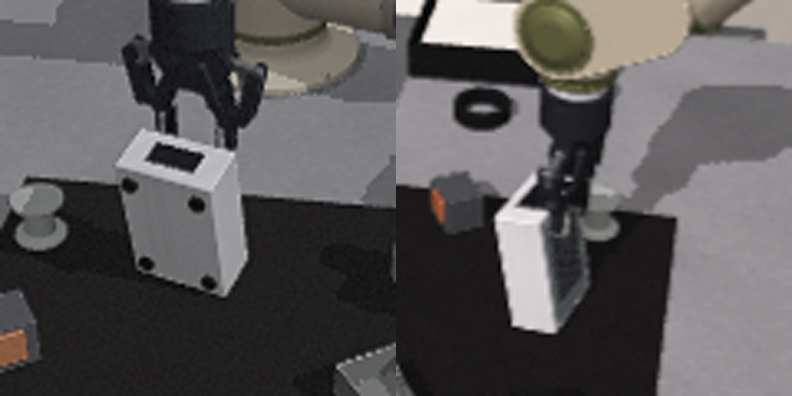

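Tipping cleanly about its foot edge: its base is unmoved at scene crop (225,295) and it is leaning about 8°. Continuing.

Call:
apply_moves(plan=[{"tx": 5,"ty": -1.5,"tz": 0,"rx": 0,"ry": 0,"rz": 0,"jaw": 0.2},{"tx": 10,"ty": -3,"tz": 0,"rx": 0,"ry": 0,"rz": 0,"jaw": 0.2},{"tx": 14,"ty": -4.5,"tz": 0,"rx": 0,"ry": 0,"rz": 0,"jaw": 0.2},{"tx": 18,"ty": -6,"tz": 0,"rx": 0,"ry": 0,"rz": 0,"jaw": 0.2},{"tx": 22,"ty": -7,"tz": 0,"rx": 0,"ry": 0,"rz": 0,"jaw": 0.2},{"tx": 26,"ty": -8,"tz": 0,"rx": 0,"ry": 0,"rz": 0,"jaw": 0.2},{"tx": 30,"ty": -9.5,"tz": 0,"rx": 0,"ry": 0,"rz": 0,"jaw": 0.2},{"tx": 34,"ty": -11,"tz": 0,"rx": 0,"ry": 0,"rz": 0,"jaw": 0.2},{"tx": 34,"ty": -11,"tz": 0,"rx": 0,"ry": 0,"rz": 0,"jaw": 0.2},{"tx": 34,"ty": -11,"tz": 0,"rx": 0,"ry": 0,"rz": 0,"jaw": 0.2},{"tx": 34,"ty": -11,"tz": 0,"rx": 0,"ry": 0,"rz": 0,"jaw": 0.2}])

```text
time_s: 3.95
position: [0.4723, -0.0414, 0.1358]
tool_rot: [[-0.953, 0.304, 0.001], [0.304, 0.953, -0.003], [-0.001, -0.002, -1.0]]
ft_force: [0.6, -0.1, 0.7]
grip_width: 0.0512
```

Run:
```python
from h import *
for n in('scene','side'):snap(n,n+'4')
a=cv2.imread('pics/scene4.png')[130:280,170:345];b=cv2.imread('pics/side4.png')[130:280,180:355]
cv2.imwrite('pics/c4.png',np.vstack([cv2.resize(x,None,fx=4,fy=4,interpolation=cv2.INTER_CUBIC) for x in(a,)]))
cv2.imwrite('pics/c4d.png',np.vstack([cv2.resize(x,None,fx=4,fy=4,interpolation=cv2.INTER_CUBIC) for x in(b,)]))
```

```text
(no output)
```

View pics/c4.png

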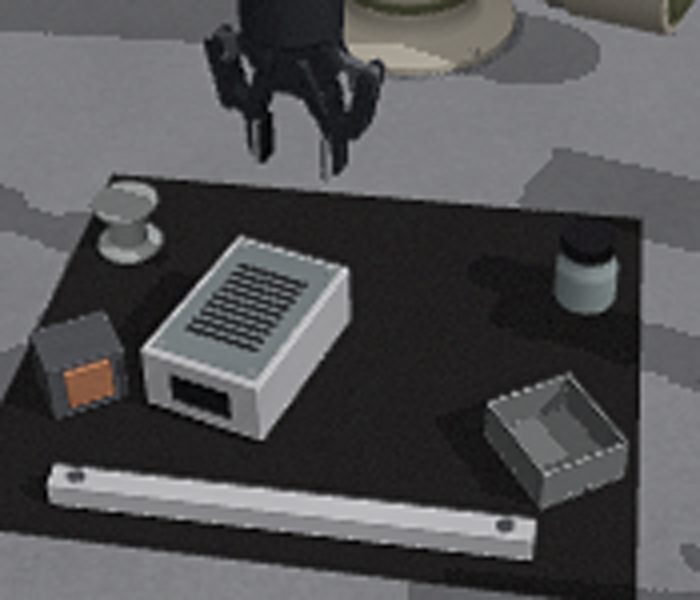

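View pics/c4d.png

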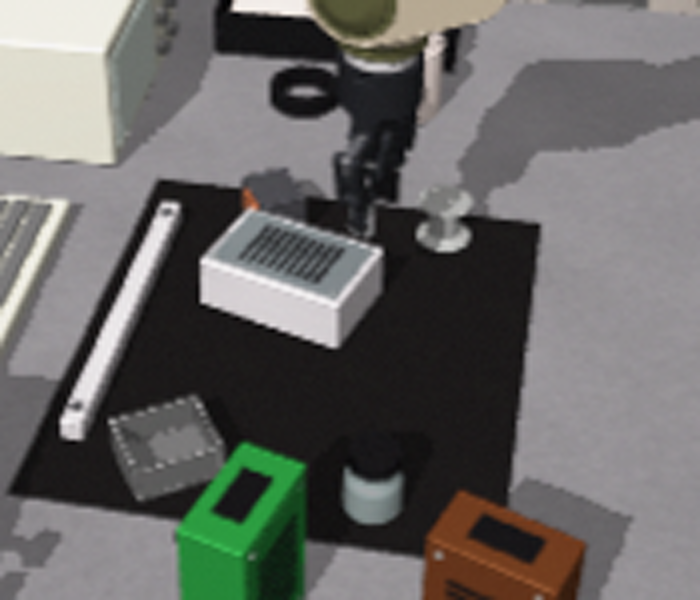

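It lies cover up. The cover's corners in the scene crop are about (243,237), (350,268), (263,382) and (145,350). Measuring the pose and the gap to the transformer.

```bash
cat > m.py <<'E'
from h import *
def rep(S,D,sp,dp):
    s=lambda x,y,z:onz(S,(x+.5)/4-.5+170,(y+.5)/4-.5+130,z)
    d=lambda x,y,z:onz(D,(x+.5)/4-.5+180,(y+.5)/4-.5+130,z)
    for f,P in((s,sp),(d,dp)):
        # order: near-right(-y), near-left(+y), far-left, far-right
        Q=np.array([f(x,y,.064)[:2] for x,y in P]);print(Q.round(4).tolist())
        e=lambda a,b:(Q[b]-Q[a])
        ax=(e(0,3)+e(1,2))/2;ay=(e(0,1)+e(3,2))/2
        print('centre',Q.mean(0).round(4),'L',np.hypot(*ax).round(4),'W',np.hypot(*ay).round(4),'yaw',np.degrees(np.arctan2(ax[1],ax[0])).round(2),np.degrees(np.arctan2(-ay[0],ay[1])).round(2))
    return s,d
E
python3 - <<'E'
from m import *
s,d=rep(np.load('pics/scene4.npz'),np.load('pics/side4.npz'),[(243,237),(350,268),(263,382),(145,350)],[(383,246),(0,0),(0,0),(0,0)] and [(255,209),(383,248),(335,305),(200,260)][:0] or [(383,246),(336,303),(200,261),(255,209)])
print([d(*p,.064)[:2].round(4).tolist() for p in [(255,209),(383,246),(336,303),(200,261)]])
for p in [(35,340,.054),(52,378,.054),(127,347,.054),(104,312,.054),(62,416,.004),(127,395,.004)]: print(s(*p).round(4))
E
```

```text
[[0.4701, -0.0879], [0.4999, 0.0022], [0.6334, -0.0435], [0.6095, -0.1351]]
centre [ 0.5532 -0.0661] L 0.1442 W 0.0948 yaw -18.81 -16.44
[[0.4684, -0.0956], [0.5013, -0.0018], [0.6387, -0.0436], [0.6022, -0.136]]
centre [ 0.5526 -0.0693] L 0.1417 W 0.0994 yaw -16.88 -20.46
[[0.6022, -0.136], [0.4684, -0.0956], [0.5013, -0.0018], [0.6387, -0.0436]]
[ 0.597  -0.2235  0.054 ]
[ 0.6357 -0.1991  0.054 ]
[ 0.5972 -0.1528  0.054 ]
[ 0.5603 -0.18    0.054 ]
[ 0.6248 -0.2018  0.004 ]
[ 0.5973 -0.1583  0.004 ]
```

Case centre is (0.553, -0.068), yaw ≈ -18°, and it sits about 20 mm clear of the transformer. I'll back off, align the finger line with the bar, descend behind the near end, and push so that the two contacts square it up.

Call:
apply_moves(plan=[{"tx": -20,"ty": -5,"tz": 0,"rx": 0,"ry": 0,"rz": 0.13,"jaw": 0.2},{"tx": -40,"ty": -10,"tz": 0,"rx": 0,"ry": 0,"rz": 0.27,"jaw": 0.2},{"tx": -40,"ty": -10,"tz": 0,"rx": 0,"ry": 0,"rz": 0.27,"jaw": 0.2},{"tx": -40,"ty": -10,"tz": -30,"rx": 0,"ry": 0,"rz": 0.27,"jaw": 0.2},{"tx": -40,"ty": -10,"tz": -60,"rx": 0,"ry": 0,"rz": 0.27,"jaw": 0.2},{"tx": -40,"ty": -10,"tz": -90,"rx": 0,"ry": 0,"rz": 0.27,"jaw": 0.2},{"tx": -40,"ty": -10,"tz": -110,"rx": 0,"ry": 0,"rz": 0.27,"jaw": 0.2},{"tx": -40,"ty": -10,"tz": -110,"rx": 0,"ry": 0,"rz": 0.27,"jaw": 0.2}])

```text
time_s: 4.85
position: [0.4319, -0.051, 0.0241]
tool_rot: [[-0.999, 0.042, -0.002], [0.042, 0.999, -0.001], [0.002, -0.001, -1.0]]
ft_force: [-0.6, 0.0, 1.0]
grip_width: 0.0511
```

```bash
cat > v.py <<'E'
import sys
from h import *
k=sys.argv[1]
o=env.observe();print(o['time_s'],o['position'].round(4),o['ft_force'].round(1))
for n,f,(x,y) in(('scene','s',(170,130)),('side','d',(180,130))):
    snap(n,n+k);a=cv2.imread(f'pics/{n}{k}.png')[y:y+150,x:x+175]
    cv2.imwrite(f'pics/c{k}{f}.png',cv2.resize(a,None,fx=4,fy=4,interpolation=cv2.INTER_CUBIC))
E
python3 v.py 5
```

```text
4.85 [ 0.4319 -0.051   0.0241] [-0.6  0.   1. ]
```

View pics/c5s.png

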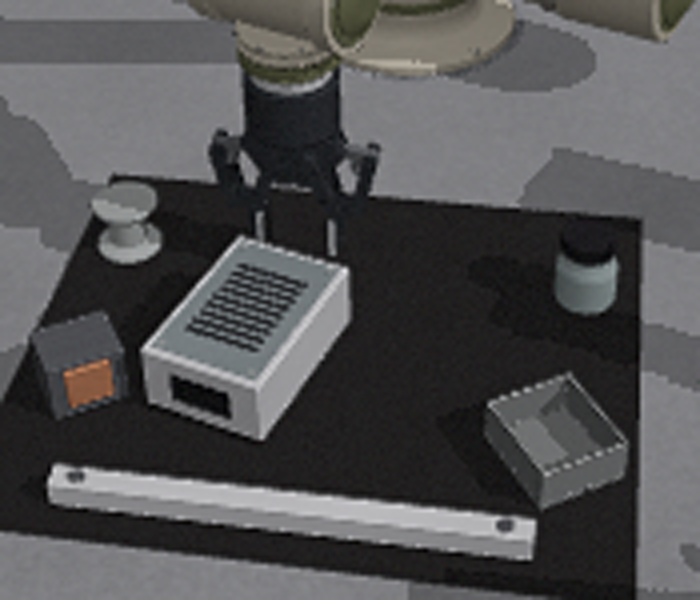

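The fingers (scene crop 260,230 and 332,240) stand behind the near end, clear of the spool. Pushing the first stretch.

Call:
apply_moves(plan=[{"tx": 10,"ty": 0,"tz": 0,"rx": 0,"ry": 0,"rz": 0,"jaw": 0.2},{"tx": 20,"ty": 0,"tz": 0,"rx": 0,"ry": 0,"rz": 0,"jaw": 0.2},{"tx": 28,"ty": 0,"tz": 0,"rx": 0,"ry": 0,"rz": 0,"jaw": 0.2},{"tx": 34,"ty": 0,"tz": 0,"rx": 0,"ry": 0,"rz": 0,"jaw": 0.2},{"tx": 40,"ty": 0,"tz": 0,"rx": 0,"ry": 0,"rz": 0,"jaw": 0.2},{"tx": 45,"ty": 0,"tz": 0,"rx": 0,"ry": 0,"rz": 0,"jaw": 0.2},{"tx": 50,"ty": 0,"tz": 0,"rx": 0,"ry": 0,"rz": 0,"jaw": 0.2},{"tx": 55,"ty": 0,"tz": 0,"rx": 0,"ry": 0,"rz": 0,"jaw": 0.2},{"tx": 60,"ty": 0,"tz": 0,"rx": 0,"ry": 0,"rz": 0,"jaw": 0.2},{"tx": 60,"ty": 0,"tz": 0,"rx": 0,"ry": 0,"rz": 0,"jaw": 0.2}])

```text
time_s: 5.95
position: [0.494, -0.0516, 0.0262]
tool_rot: [[-0.999, 0.041, 0.003], [0.041, 0.999, -0.003], [-0.004, -0.003, -1.0]]
ft_force: [-1.4, -0.0, 0.1]
grip_width: 0.0515
```

```bash
python3 v.py 6
```

```text
5.95 [ 0.494  -0.0516  0.0262] [-1.4 -0.   0.1]
```

View pics/c6s.png

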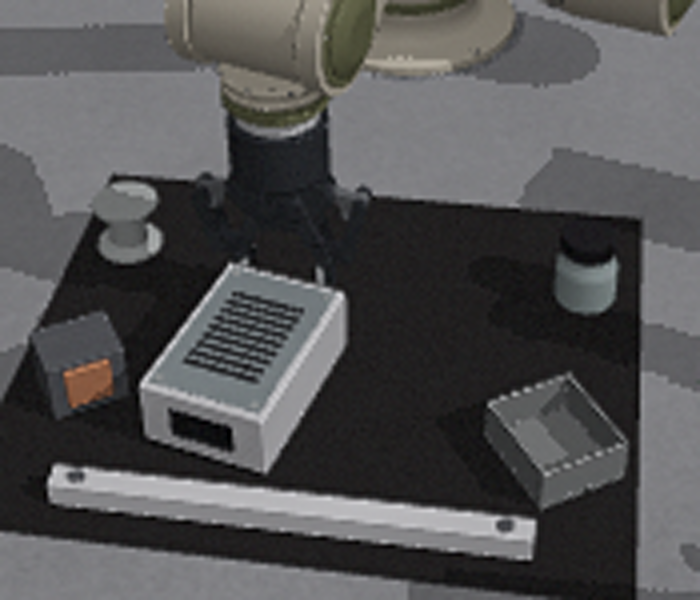

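View pics/c6d.png

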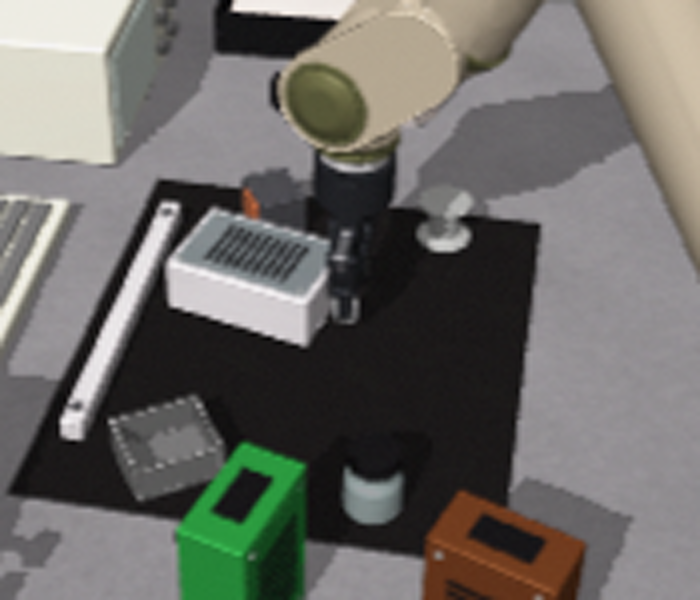

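It slides and turns towards square as intended, with the transformer untouched (scene crop 80,365). Continuing.

Call:
apply_moves(plan=[{"tx": 5,"ty": 0,"tz": 0,"rx": 0,"ry": 0,"rz": 0,"jaw": 0.2},{"tx": 10,"ty": 0,"tz": -2,"rx": 0,"ry": 0,"rz": 0,"jaw": 0.2},{"tx": 15,"ty": 0,"tz": -2,"rx": 0,"ry": 0,"rz": 0,"jaw": 0.2},{"tx": 20,"ty": 0,"tz": -2,"rx": 0,"ry": 0,"rz": 0,"jaw": 0.2},{"tx": 25,"ty": 0,"tz": -2,"rx": 0,"ry": 0,"rz": 0,"jaw": 0.2},{"tx": 30,"ty": 0,"tz": -2,"rx": 0,"ry": 0,"rz": 0,"jaw": 0.2},{"tx": 34,"ty": 0,"tz": -2,"rx": 0,"ry": 0,"rz": 0,"jaw": 0.2},{"tx": 34,"ty": 0,"tz": -2,"rx": 0,"ry": 0,"rz": 0,"jaw": 0.2}])

```text
time_s: 6.85
position: [0.5235, -0.0514, 0.0238]
tool_rot: [[-0.999, 0.041, -0.008], [0.041, 0.999, -0.002], [0.008, -0.002, -1.0]]
ft_force: [-21.4, -5.6, 11.7]
grip_width: 0.0509
```

```bash
python3 v.py 7
```

```text
6.85 [ 0.5235 -0.0514  0.0238] [-21.4  -5.6  11.7]
```

View pics/c7s.png

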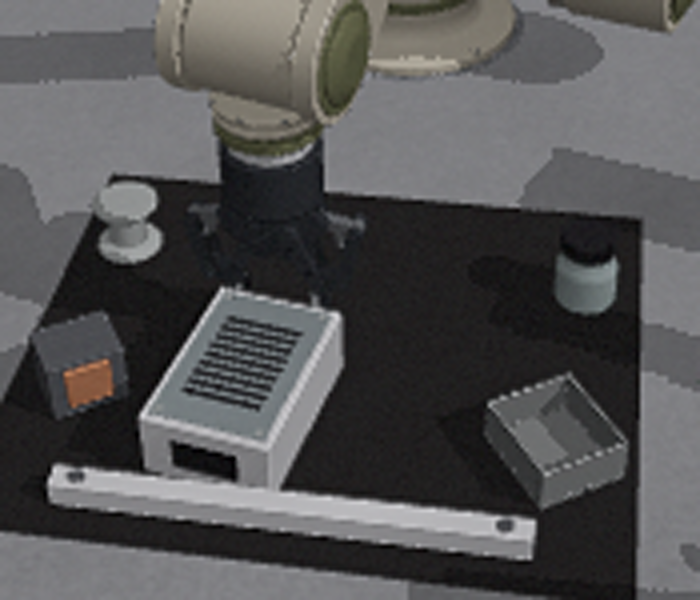

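View pics/c7d.png

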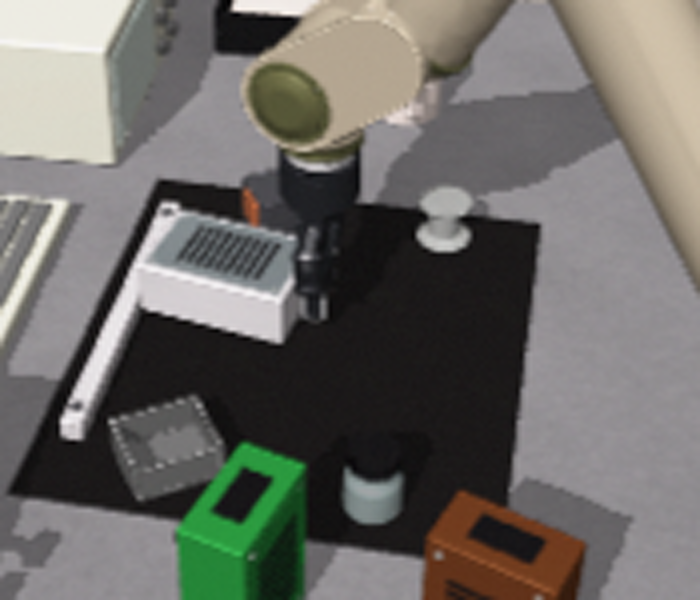

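The left far corner has reached the bar: 21 N on the wrist, and the far right corner (scene crop 143,415) is still short. I'll back off a little and measure.

Call:
apply_moves(plan=[{"tx": -8,"ty": 0,"tz": 0,"rx": 0,"ry": 0,"rz": 0,"jaw": 0.2},{"tx": -22,"ty": 0,"tz": 0,"rx": 0,"ry": 0,"rz": 0,"jaw": 0.2},{"tx": -22,"ty": 0,"tz": 0,"rx": 0,"ry": 0,"rz": 0,"jaw": 0.2}])

```text
time_s: 7.25
position: [0.5009, -0.0513, 0.0239]
tool_rot: [[-0.999, 0.041, -0.007], [0.041, 0.999, -0.002], [0.007, -0.002, -1.0]]
ft_force: [0.5, -0.3, 0.1]
grip_width: 0.0512
```

```bash
python3 v.py 8
python3 - <<'E'
from m import *
rep(np.load('pics/scene7.npz'),np.load('pics/side7.npz'),[(228,288),(343,318),(270,444),(143,415)],[(302,236),(283,293),(140,263),(166,209)])
E
```

```text
7.25 [ 0.5009 -0.0513  0.0239] [ 0.5 -0.3  0.1]
[[0.5338, -0.0879], [0.5589, 0.0044], [0.6927, -0.0284], [0.6751, -0.121]]
centre [ 0.6151 -0.0582] L 0.1415 W 0.0949 yaw -13.46 -13.02
[[0.5485, -0.0989], [0.5521, -0.0084], [0.6947, -0.0313], [0.6903, -0.1216]]
centre [ 0.6214 -0.0651] L 0.144 W 0.0905 yaw -9.12 -2.53
```

View pics/c8s.png

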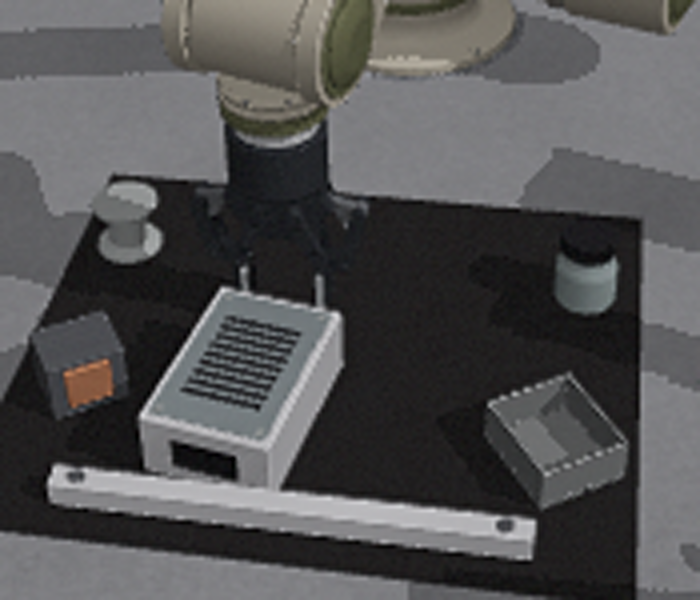

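Yaw is about -10 to -13°, and the far left corner jams on the bar. Turning it square needs the near end to move sideways (-y) with little forward push. So I'll shut the jaws, go round to the left side near the near end, and nudge it in -y. That area is free.

Call:
apply_moves(plan=[{"tx": -6,"ty": 20,"tz": 0,"rx": 0,"ry": 0,"rz": 0,"jaw": -1},{"tx": -6,"ty": 50,"tz": 0,"rx": 0,"ry": 0,"rz": 0,"jaw": -1},{"tx": -6,"ty": 80,"tz": 0,"rx": 0,"ry": 0,"rz": 0,"jaw": -1},{"tx": -6,"ty": 98,"tz": 0,"rx": 0,"ry": 0,"rz": 0,"jaw": -1},{"tx": 25,"ty": 98,"tz": 0,"rx": 0,"ry": 0,"rz": 0,"jaw": -1},{"tx": 55,"ty": 98,"tz": 0,"rx": 0,"ry": 0,"rz": 0,"jaw": -1},{"tx": 70,"ty": 98,"tz": 0,"rx": 0,"ry": 0,"rz": 0,"jaw": -1},{"tx": 70,"ty": 85,"tz": 0,"rx": 0,"ry": 0,"rz": 0,"jaw": -1},{"tx": 70,"ty": 75,"tz": 0,"rx": 0,"ry": 0,"rz": 0,"jaw": -1}])

```text
time_s: 8.25
position: [0.5724, 0.0226, 0.0238]
tool_rot: [[-0.999, 0.041, -0.006], [0.041, 0.999, -0.002], [0.005, -0.003, -1.0]]
ft_force: [0.4, -0.3, -0.3]
grip_width: -0.0
```

```bash
python3 v.py 9;python3 -c "
from h import *
print(env.observe()['grip_width'])"
```

```text
8.25 [0.5724 0.0226 0.0238] [ 0.4 -0.3 -0.3]
-0.0002279508387977837
```

View pics/c9s.png

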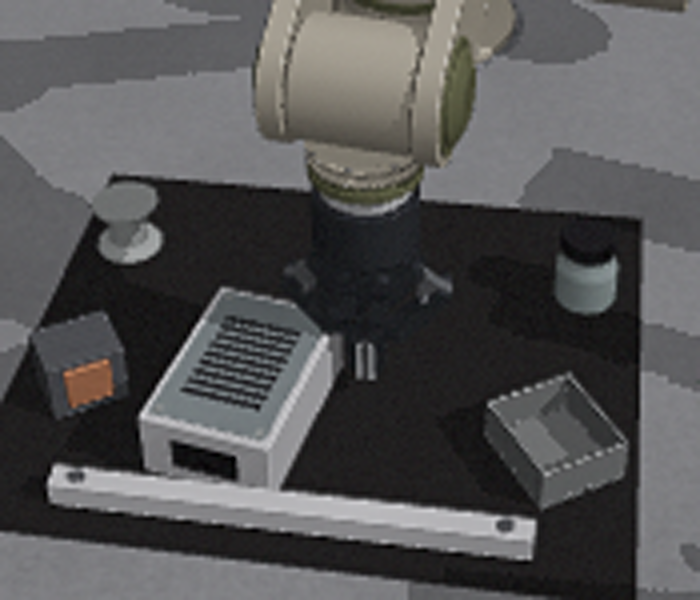

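The fingers (scene crop 365,360) stand beside the left face with no contact. Nudging in -y.

Call:
apply_moves(plan=[{"tx": 0,"ty": -4,"tz": 0,"rx": 0,"ry": 0,"rz": 0,"jaw": -1},{"tx": 0,"ty": -8,"tz": 0,"rx": 0,"ry": 0,"rz": 0,"jaw": -1},{"tx": 0,"ty": -12,"tz": 0,"rx": 0,"ry": 0,"rz": 0,"jaw": -1},{"tx": 0,"ty": -15,"tz": 0,"rx": 0,"ry": 0,"rz": 0,"jaw": -1},{"tx": 0,"ty": -18,"tz": 0,"rx": 0,"ry": 0,"rz": 0,"jaw": -1},{"tx": 0,"ty": -21,"tz": 0,"rx": 0,"ry": 0,"rz": 0,"jaw": -1},{"tx": 0,"ty": -21,"tz": 0,"rx": 0,"ry": 0,"rz": 0,"jaw": -1}])

```text
time_s: 9.05
position: [0.5711, 0.0011, 0.0243]
tool_rot: [[-0.999, 0.043, -0.007], [0.043, 0.999, -0.002], [0.007, -0.002, -1.0]]
ft_force: [-3.7, 3.7, 5.4]
grip_width: -0.0001
```

```bash
python3 v.py 10
```

```text
9.05 [0.5711 0.0011 0.0243] [-3.7  3.7  5.4]
```

View pics/c10s.png

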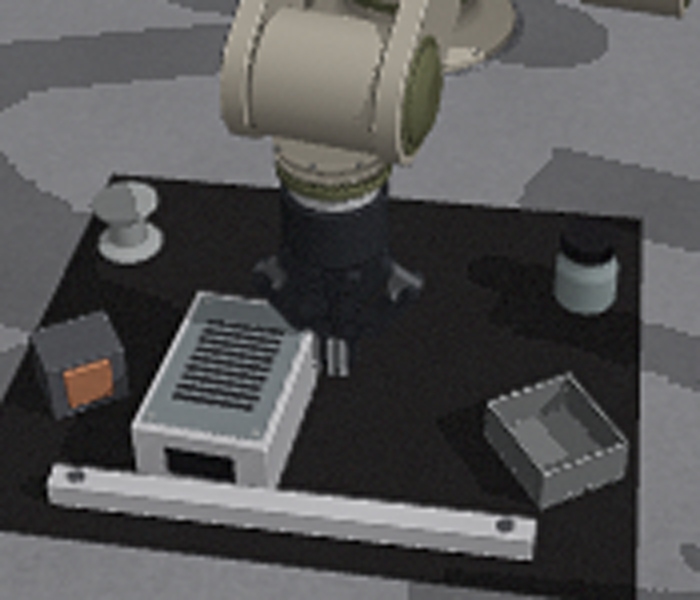

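View pics/c10d.png

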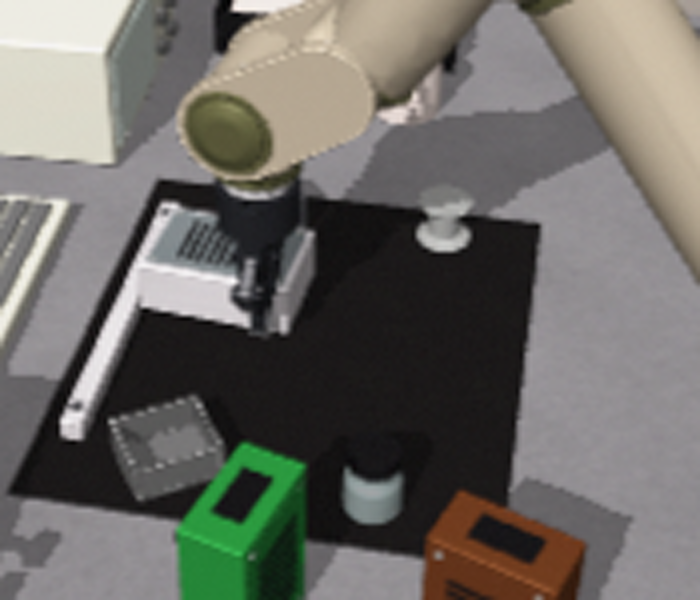

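Run:
```python
from m import *
S=np.load('pics/scene10.npz')
s=lambda x,y,z:onz(S,(x+.5)/4-.5+170,(y+.5)/4-.5+130,z)
P=[s(*p,.064)[:2] for p in[(201,291),(134,425),(268,455)]];print(np.array(P).round(4))
a=P[1]-P[0];b=P[2]-P[1];print(np.degrees(np.arctan2(a[1],a[0])),np.degrees(np.arctan2(-b[0],b[1])),np.hypot(*a),np.hypot(*b))
```

```text
[[ 0.5395 -0.1078]
 [ 0.6853 -0.1249]
 [ 0.7029 -0.028 ]]
-6.683834909934948 -10.325229409301503 0.14678317179190742 0.09848186692898299
```

Yaw is now about -7 to -8°, and square is -2.2°. Another 9 mm, slightly higher.

Call:
apply_moves(plan=[{"tx": 0,"ty": 3,"tz": 3,"rx": 0,"ry": 0,"rz": 0,"jaw": -1},{"tx": 0,"ty": 3,"tz": 6,"rx": 0,"ry": 0,"rz": 0,"jaw": -1},{"tx": 0,"ty": -2,"tz": 6,"rx": 0,"ry": 0,"rz": 0,"jaw": -1},{"tx": 0,"ty": -5,"tz": 6,"rx": 0,"ry": 0,"rz": 0,"jaw": -1},{"tx": 0,"ty": -8,"tz": 6,"rx": 0,"ry": 0,"rz": 0,"jaw": -1},{"tx": 0,"ty": -10,"tz": 6,"rx": 0,"ry": 0,"rz": 0,"jaw": -1},{"tx": 0,"ty": -10,"tz": 6,"rx": 0,"ry": 0,"rz": 0,"jaw": -1}])

```text
time_s: 9.85
position: [0.5712, -0.0092, 0.0302]
tool_rot: [[-0.999, 0.043, -0.007], [0.043, 0.999, -0.002], [0.007, -0.002, -1.0]]
ft_force: [0.1, 0.7, -0.2]
grip_width: 0.0002
```

```bash
python3 v.py 11
```

```text
9.85 [ 0.5712 -0.0092  0.0302] [ 0.1  0.7 -0.2]
```

View pics/c11s.png

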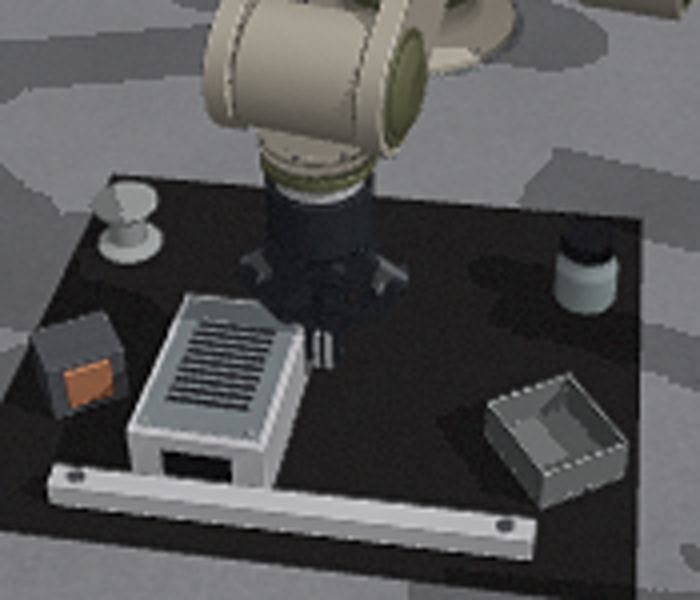

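Run:
```python
from m import *
S=np.load('pics/scene11.npz')
s=lambda x,y,z:onz(S,(x+.5)/4-.5+170,(y+.5)/4-.5+130,z)
P=[s(*p,.064)[:2] for p in[(187,295),(129,430),(262,447)]];print(np.array(P).round(4))
a=P[1]-P[0];b=P[2]-P[1];print(np.degrees(np.arctan2(a[1],a[0])),np.degrees(np.arctan2(-b[0],b[1])),np.hypot(*a),np.hypot(*b))
```

```text
[[ 0.5453 -0.1175]
 [ 0.6904 -0.1272]
 [ 0.6961 -0.0333]]
-3.812906808273662 -3.4864786961833216 0.14539659478570086 0.09405999089230296
```

Call:
apply_moves(plan=[{"tx": 0,"ty": 25,"tz": 0,"rx": 0,"ry": 0,"rz": 0,"jaw": -1},{"tx": -5,"ty": 45,"tz": 0,"rx": 0,"ry": 0,"rz": 0,"jaw": -1},{"tx": -45,"ty": 45,"tz": 0,"rx": 0,"ry": 0,"rz": 0,"jaw": -1},{"tx": -85,"ty": 40,"tz": 0,"rx": 0,"ry": 0,"rz": 0,"jaw": -1},{"tx": -85,"ty": 0,"tz": 0,"rx": 0,"ry": 0,"rz": 0,"jaw": 0},{"tx": -85,"ty": -40,"tz": 0,"rx": 0,"ry": 0,"rz": 0,"jaw": 0.2},{"tx": -85,"ty": -58,"tz": -5,"rx": 0,"ry": 0,"rz": 0,"jaw": 0.2},{"tx": -85,"ty": -58,"tz": -5,"rx": 0,"ry": 0,"rz": 0,"jaw": 0.2}])

```text
time_s: 10.75
position: [0.4865, -0.0694, 0.0248]
tool_rot: [[-0.999, 0.046, -0.007], [0.046, 0.999, -0.003], [0.007, -0.003, -1.0]]
ft_force: [0.2, 0.6, -0.2]
grip_width: 0.0511
```

```bash
python3 v.py 12
```

```text
10.75 [ 0.4865 -0.0694  0.0248] [ 0.2  0.6 -0.2]
```

View pics/c12s.png

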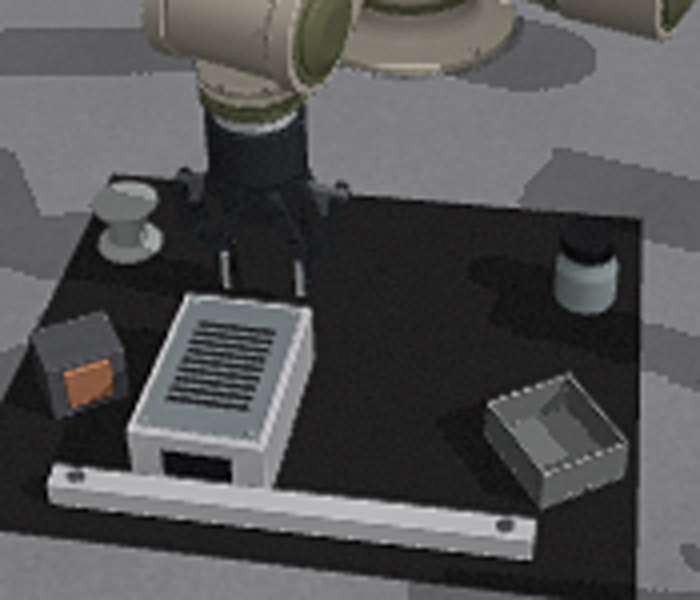

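View pics/c12d.png

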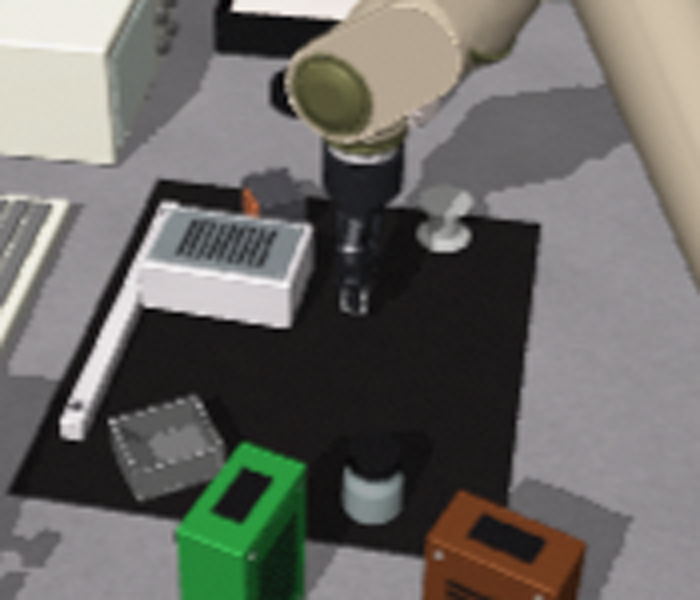

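It is nearly parallel (yaw ≈ -3.6°), with the fingers centred behind the near end. Pushing slowly onto the bar.

Call:
apply_moves(plan=[{"tx": 12,"ty": 0,"tz": 0,"rx": 0,"ry": 0,"rz": 0,"jaw": 0.2},{"tx": 24,"ty": 0,"tz": 0,"rx": 0,"ry": 0,"rz": 0,"jaw": 0.2},{"tx": 34,"ty": 0,"tz": 0,"rx": 0,"ry": 0,"rz": 0,"jaw": 0.2},{"tx": 40,"ty": 0,"tz": 0,"rx": 0,"ry": 0,"rz": 0,"jaw": 0.2},{"tx": 44,"ty": 0,"tz": 0,"rx": 0,"ry": 0,"rz": 0,"jaw": 0.2},{"tx": 47,"ty": 0,"tz": 0,"rx": 0,"ry": 0,"rz": 0,"jaw": 0.2},{"tx": 47,"ty": 0,"tz": 0,"rx": 0,"ry": 0,"rz": 0,"jaw": 0.2}])

```text
time_s: 11.55
position: [0.5326, -0.0668, 0.0249]
tool_rot: [[-0.999, 0.043, -0.009], [0.043, 0.999, -0.002], [0.009, -0.002, -1.0]]
ft_force: [-2.7, 0.3, 1.0]
grip_width: 0.0512
```

Call:
apply_moves(plan=[{"tx": 2,"ty": 0,"tz": 0,"rx": 0,"ry": 0,"rz": 0,"jaw": 0.2},{"tx": 4,"ty": 0,"tz": 0,"rx": 0,"ry": 0,"rz": 0,"jaw": 0.2},{"tx": 6,"ty": 0,"tz": 0,"rx": 0,"ry": 0,"rz": 0,"jaw": 0.2},{"tx": 6,"ty": 0,"tz": 0,"rx": 0,"ry": 0,"rz": 0,"jaw": 0.2}])

```text
time_s: 11.95
position: [0.5326, -0.0667, 0.0249]
tool_rot: [[-0.999, 0.044, -0.023], [0.044, 0.999, -0.001], [0.023, -0.002, -1.0]]
ft_force: [-29.3, -5.2, 19.7]
grip_width: 0.0511
```

It is now firmly blocked: 29 N with no travel. Backing off and checking.

Call:
apply_moves(plan=[{"tx": -5,"ty": 0,"tz": 0,"rx": 0,"ry": 0,"rz": 0,"jaw": 0.2},{"tx": -25,"ty": 0,"tz": 0,"rx": 0,"ry": 0,"rz": 0,"jaw": 0.2},{"tx": -55,"ty": 0,"tz": 0,"rx": 0,"ry": 0,"rz": 0,"jaw": 0.2},{"tx": -60,"ty": 0,"tz": 40,"rx": 0,"ry": 0,"rz": 0,"jaw": 0.2},{"tx": -75,"ty": 0,"tz": 90,"rx": 0,"ry": 0,"rz": 0,"jaw": 0.2},{"tx": -75,"ty": 0,"tz": 130,"rx": 0,"ry": 0,"rz": 0,"jaw": 0.2},{"tx": -75,"ty": 0,"tz": 170,"rx": 0,"ry": 0,"rz": 0,"jaw": 0.2},{"tx": -75,"ty": 0,"tz": 180,"rx": 0,"ry": 0,"rz": 0,"jaw": 0.2}])

```text
time_s: 12.75
position: [0.4589, -0.0671, 0.209]
tool_rot: [[-0.999, 0.044, -0.015], [0.044, 0.999, -0.004], [0.015, -0.004, -1.0]]
ft_force: [0.5, -0.4, -0.8]
grip_width: 0.0512
```

```bash
python3 v.py 13
python3 - <<'E'
from h import *
snap('wrist','w13')
a=cv2.imread('pics/scene13.png')[190:270,190:260];cv2.imwrite('pics/z13.png',cv2.resize(a,None,fx=8,fy=7,interpolation=cv2.INTER_CUBIC))
a=cv2.imread('pics/side13.png')[170:230,200:270];cv2.imwrite('pics/z13d.png',cv2.resize(a,None,fx=10,fy=8,interpolation=cv2.INTER_CUBIC))
E
```

```text
12.75 [ 0.4589 -0.0671  0.209 ] [ 0.5 -0.4 -0.8]
```

View pics/c13s.png

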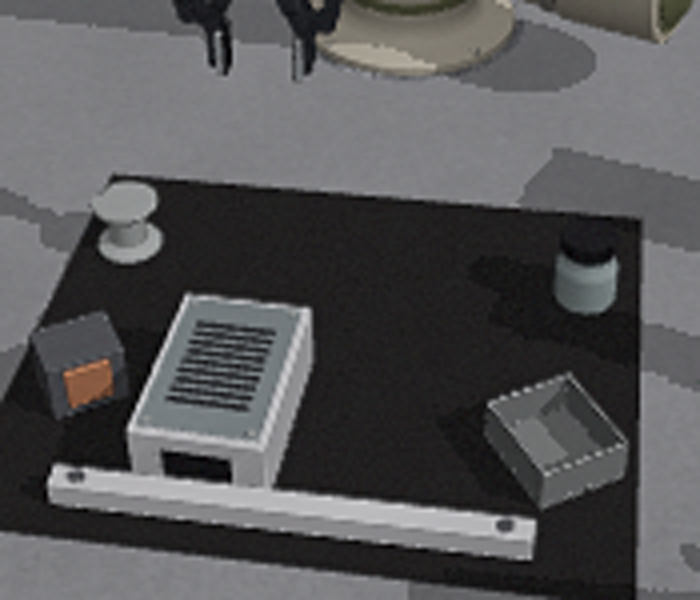

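View pics/z13d.png

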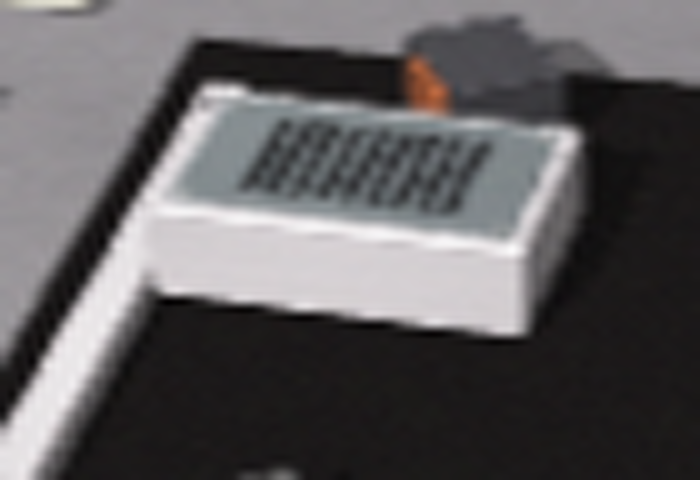

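View pics/w13.png

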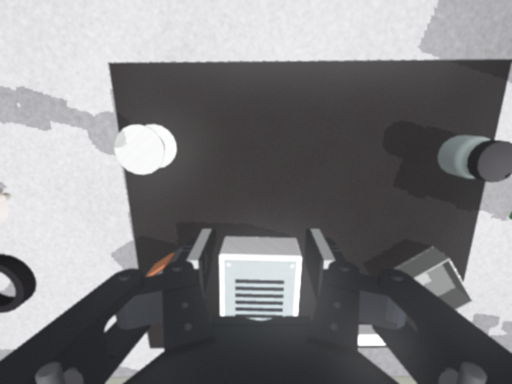

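View pics/z13.png

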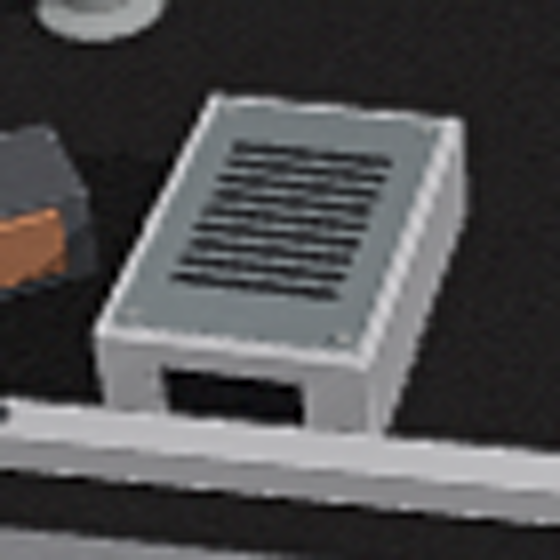

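Run:
```python
from h import *
# subpixel edges: wrist - near mat edge and case near cover edge ; scene - far cover edge and bar near top edge
def edge(img,cols,v0,hw,sgn):
    g=cv2.cvtColor(img,cv2.COLOR_RGB2GRAY).astype(float);pts=[]
    for i,u in enumerate(cols):
        c=v0[0]+(v0[1]-v0[0])*i/(len(cols)-1);vs=np.arange(int(c)-hw,int(c)+hw+1)
        d=sgn*np.diff(g[vs,u]);d[d<0]=0
        if d.max()<15: continue
        k=d.argmax();sl=slice(max(0,k-1),k+2);pts.append((u,(d[sl]*(vs[:-1][sl]+.5)).sum()/d[sl].sum()))
    pts=np.array(pts);
    for _ in range(3):
        f=np.polyfit(pts[:,0],pts[:,1],1);r=abs(pts[:,1]-np.polyval(f,pts[:,0]));pts=pts[r<1.0]
    return f,len(pts)
W=np.load('pics/w13.npz');S=np.load('pics/scene13.npz')
def yaw(r,f,u0,u1,z):
    a,b=[onz(r,u,np.polyval(f,u),z) for u in(u0,u1)];
    t=np.degrees(np.arctan((b-a)[0]/(b-a)[1]));return a[:2].round(4),b[:2].round(4),'tilt x/y deg',t.round(2)
f,n=edge(W['image'],range(130,500),(63,60),5,-1);print('mat near W',n,yaw(W,f,130,500,.004))
for v in(237,):
    f,n=edge(W['image'],range(226,298),(v,v),5,1);print('case near bottom/top W',n,f,yaw(W,f,221,301,.064))
# scene: bar near top edge, right of case (cols u=170+ x/4)
f,n=edge(S['image'],range(245,300),(252.3,258.5),4,1);print('bar right S',n,yaw(S,f,240,300,.026))
f2,n=edge(S['image'],range(206,234),(239,242),5,-1);print('far cover lower side',n,f2)
f2,n=edge(S['image'],range(206,234),(238,241.5),4,1);print('far cover edge S',n,yaw(S,f2,203,236,.064))
```

```text
mat near W 370 (array([ 0.3156, -0.2168]), array([0.3315, 0.2229]), 'tilt x/y deg', np.float64(2.07))
case near bottom/top W 71 [2.70269936e-02 2.29503044e+02] (array([ 0.5171, -0.1157]), array([ 0.5238, -0.0224]), 'tilt x/y deg', np.float64(4.12))
bar right S 55 (array([ 0.6987, -0.0212]), array([0.7048, 0.1442]), 'tilt x/y deg', np.float64(2.11))
far cover lower side 5 [1.30581326e-01 2.14568237e+02]
far cover edge S 28 (array([ 0.6852, -0.1253]), array([ 0.6916, -0.0317]), 'tilt x/y deg', np.float64(3.91))
```

The edge fits put the case 1.9° off the bar, i.e. about 3.3 mm at the right corner. That is within 6 mm, but the margin is thin. I'll nudge the near end in -y once more and press it home again.

Call:
apply_moves(plan=[{"tx": 40,"ty": 35,"tz": 0,"rx": 0,"ry": 0,"rz": 0,"jaw": -1},{"tx": 80,"ty": 70,"tz": 0,"rx": 0,"ry": 0,"rz": 0,"jaw": -1},{"tx": 112,"ty": 105,"tz": 0,"rx": 0,"ry": 0,"rz": 0,"jaw": -1},{"tx": 112,"ty": 107,"tz": -40,"rx": 0,"ry": 0,"rz": 0,"jaw": -1},{"tx": 112,"ty": 107,"tz": -90,"rx": 0,"ry": 0,"rz": 0,"jaw": -1},{"tx": 112,"ty": 107,"tz": -140,"rx": 0,"ry": 0,"rz": 0,"jaw": -1},{"tx": 112,"ty": 107,"tz": -179,"rx": 0,"ry": 0,"rz": 0,"jaw": -1},{"tx": 112,"ty": 85,"tz": -179,"rx": 0,"ry": 0,"rz": 0,"jaw": -1},{"tx": 112,"ty": 65,"tz": -179,"rx": 0,"ry": 0,"rz": 0,"jaw": -1},{"tx": 112,"ty": 60,"tz": -179,"rx": 0,"ry": 0,"rz": 0,"jaw": -1},{"tx": 112,"ty": 60,"tz": -179,"rx": 0,"ry": 0,"rz": 0,"jaw": -1}])

```text
time_s: 14.0
position: [0.5688, -0.0068, 0.0242]
tool_rot: [[-0.999, 0.046, -0.025], [0.046, 0.999, -0.0], [0.025, -0.001, -1.0]]
ft_force: [-0.4, 0.1, -0.1]
grip_width: 0.0002
```

Call:
apply_moves(plan=[{"tx": 0,"ty": -2,"tz": 2,"rx": 0,"ry": -0.025,"rz": 0,"jaw": -1},{"tx": 0,"ty": -4,"tz": 4,"rx": 0,"ry": -0.025,"rz": 0,"jaw": -1},{"tx": 0,"ty": -6.5,"tz": 5,"rx": 0,"ry": -0.025,"rz": 0,"jaw": -1},{"tx": 0,"ty": -6.5,"tz": 5,"rx": 0,"ry": -0.025,"rz": 0,"jaw": -1}])

```text
time_s: 14.4
position: [0.5689, -0.0132, 0.0294]
tool_rot: [[-0.999, 0.045, 0.0], [0.045, 0.999, -0.0], [-0.0, -0.0, -1.0]]
ft_force: [0.7, 0.2, 0.1]
grip_width: 0.0001
```

Call:
apply_moves(plan=[{"tx": 0,"ty": 25,"tz": 0,"rx": 0,"ry": 0,"rz": 0,"jaw": -1},{"tx": -5,"ty": 45,"tz": 0,"rx": 0,"ry": 0,"rz": 0,"jaw": -1},{"tx": -45,"ty": 45,"tz": 0,"rx": 0,"ry": 0,"rz": 0,"jaw": -1},{"tx": -83,"ty": 40,"tz": 0,"rx": 0,"ry": 0,"rz": 0,"jaw": -1},{"tx": -83,"ty": 0,"tz": 0,"rx": 0,"ry": 0,"rz": 0,"jaw": 0},{"tx": -83,"ty": -40,"tz": 0,"rx": 0,"ry": 0,"rz": 0,"jaw": 0.2},{"tx": -83,"ty": -60,"tz": -3,"rx": 0,"ry": 0,"rz": 0,"jaw": 0.2},{"tx": -83,"ty": -60,"tz": -3,"rx": 0,"ry": 0,"rz": 0,"jaw": 0.2},{"tx": -65,"ty": -60,"tz": -3,"rx": 0,"ry": 0,"rz": 0,"jaw": 0.2},{"tx": -48,"ty": -60,"tz": -3,"rx": 0,"ry": 0,"rz": 0,"jaw": 0.2},{"tx": -40,"ty": -60,"tz": -3,"rx": 0,"ry": 0,"rz": 0,"jaw": 0.2}])

```text
time_s: 15.5
position: [0.53, -0.0721, 0.0264]
tool_rot: [[-0.999, 0.044, 0.001], [0.044, 0.999, -0.0], [-0.001, -0.0, -1.0]]
ft_force: [0.6, -0.0, -0.4]
grip_width: 0.0512
```

Call:
apply_moves(plan=[{"tx": 2,"ty": 0,"tz": 0,"rx": 0,"ry": 0,"rz": 0,"jaw": 0.2},{"tx": 4,"ty": 0,"tz": 0,"rx": 0,"ry": 0,"rz": 0,"jaw": 0.2},{"tx": 6,"ty": 0,"tz": 0,"rx": 0,"ry": 0,"rz": 0,"jaw": 0.2},{"tx": 8,"ty": 0,"tz": 0,"rx": 0,"ry": 0,"rz": 0,"jaw": 0.2},{"tx": 8,"ty": 0,"tz": 0,"rx": 0,"ry": 0,"rz": 0,"jaw": 0.2}])

```text
time_s: 16.0
position: [0.5343, -0.0715, 0.0263]
tool_rot: [[-0.999, 0.045, -0.008], [0.045, 0.999, 0.001], [0.008, 0.001, -1.0]]
ft_force: [-15.4, -1.9, 9.5]
grip_width: 0.0515
```

Call:
apply_moves(plan=[{"tx": -10,"ty": 0,"tz": 0,"rx": 0,"ry": 0,"rz": 0,"jaw": 0.2},{"tx": -30,"ty": 0,"tz": 0,"rx": 0,"ry": 0,"rz": 0,"jaw": 0.2},{"tx": -60,"ty": 0,"tz": 0,"rx": 0,"ry": 0,"rz": 0,"jaw": 0.2},{"tx": -65,"ty": 0,"tz": 40,"rx": 0,"ry": 0,"rz": 0,"jaw": 0.2},{"tx": -75,"ty": 0,"tz": 90,"rx": 0,"ry": 0,"rz": 0,"jaw": 0.2},{"tx": -75,"ty": 0,"tz": 130,"rx": 0,"ry": 0,"rz": 0,"jaw": 0.2},{"tx": -75,"ty": 0,"tz": 170,"rx": 0,"ry": 0,"rz": 0,"jaw": 0.2},{"tx": -75,"ty": 0,"tz": 182,"rx": 0,"ry": 0,"rz": 0,"jaw": 0.2}])

```text
time_s: 16.8
position: [0.4599, -0.0718, 0.2123]
tool_rot: [[-0.999, 0.045, -0.001], [0.045, 0.999, -0.002], [0.001, -0.002, -1.0]]
ft_force: [0.5, -0.2, -0.7]
grip_width: 0.0513
```

```bash
python3 v.py 14
python3 - <<'E'
from h import *
W=snap('wrist','w14')
S=np.load('pics/scene14.npz');S0=np.load('pics/scene1.npz')
def edge(img,cols,v0,hw,sgn):
    g=cv2.cvtColor(img,cv2.COLOR_RGB2GRAY).astype(float);pts=[]
    for i,u in enumerate(cols):
        c=v0[0]+(v0[1]-v0[0])*i/(len(cols)-1);vs=np.arange(int(c)-hw,int(c)+hw+1)
        d=sgn*np.diff(g[vs,u]);d[d<0]=0
        if d.max()<15: continue
        k=d.argmax();sl=slice(max(0,k-1),k+2);pts.append((u,(d[sl]*(vs[:-1][sl]+.5)).sum()/d[sl].sum()))
    pts=np.array(pts)
    for _ in range(3):
        f=np.polyfit(pts[:,0],pts[:,1],1);r=abs(pts[:,1]-np.polyval(f,pts[:,0]));pts=pts[r<1.0]
    return f,len(pts)
def yaw(r,f,u0,u1,z):
    a,b=[onz(r,u,np.polyval(f,u),z) for u in(u0,u1)]
    return a[:2].round(4),b[:2].round(4),np.degrees(np.arctan((b-a)[0]/(b-a)[1])).round(2)
f,n=edge(W['image'],range(130,490),(63,60),6,-1);print('mat near W',n,yaw(W,f,130,490,.004))
f,n=edge(W['image'],range(226,298),(237,237),8,1);print('case near W',n,yaw(W,f,221,301,.064))
f,n=edge(S['image'],range(245,300),(252.3,258.5),4,1);print('bar S',n,yaw(S,f,245,300,.026))
f2,n=edge(S['image'],range(206,234),(238,241.5),4,1);print('far cover S',n,yaw(S,f2,203,236,.064))
E
```

```text
16.8 [ 0.4599 -0.0718  0.2123] [ 0.5 -0.2 -0.7]
mat near W 360 (array([ 0.3154, -0.2211]), array([0.331 , 0.2078]), np.float64(2.09))
case near W 71 (array([ 0.5185, -0.1208]), array([ 0.5235, -0.0262]), np.float64(3.04))
bar S 55 (array([ 0.6993, -0.0071]), array([0.7049, 0.1442]), np.float64(2.11))
far cover S 28 (array([ 0.6871, -0.1248]), array([ 0.6918, -0.0317]), np.float64(2.84))
```

View pics/c14s.png

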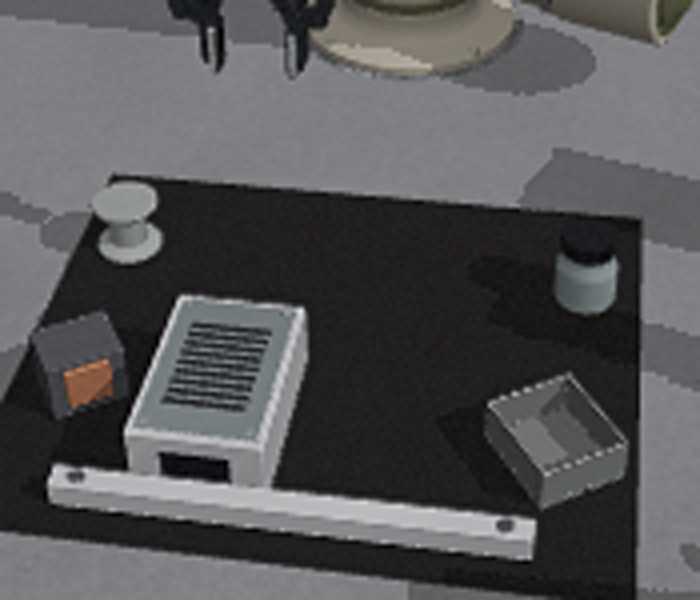

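View pics/c14d.png

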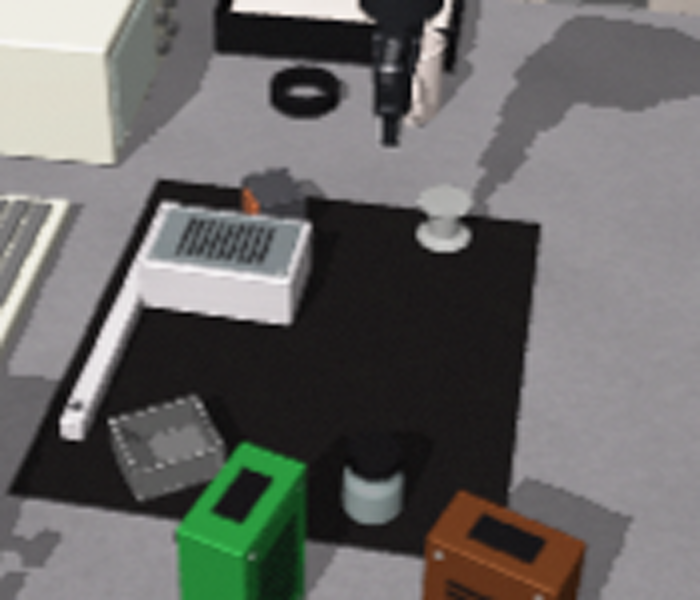

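The far end is now 0.8° off the bar (about 1.5 mm), was pressed home against a firm stop, and the fingers are clear. The bystanders are at the same pixels as before. Handing in.

```bash
python3 -c "
from rig import env
print(env.close_job()); o=env.observe(); print(o['time_s'],o['ft_force'])"
```

```text
the job is handed in; nothing more can be done
None
the job is handed in; nothing more can be done
```

The enclosure lies cover up on its feet with its far end against the stop bar, and the job is handed in at about 17 s of the 58 s. I only pushed it with the fingers and never lifted it. No verdict is reported.

**What I did:** I tipped the silver enclosure over from its slotted side with two fingertips and slid it to the bar. One corner touched the bar first, with the case about 10° skewed. I nudged its near end sideways three times and pressed it home twice, ending on a firm stop at 15 N.

**Last checks:**
- **Alignment:** the far end is 0.8° off parallel with the bar. That puts one corner about 1.5 mm farther from the bar than the other, against the 6 mm limit.
- **Distance to the bar:** the stopped finger position puts the far end at x ≈ 0.695 m. The cameras put the bar face at 0.693 m (side) and 0.697 m (scene), which agrees within the 2 mm calibration. The raw edge fit on the cover read about 3 to 6 mm short of this; I think it caught the inner edge of the cover's border. The contact force is therefore the main evidence that the case touches the bar.
- **Bystanders and arm:** the spool, jar, transformer and bin looked unmoved at the same pixels in the last scene view; I did not compare the driver, tape and mug separately. The gripper was clear of everything, about 0.2 m up.

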